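# Hang the parts basket at the blow-off stand and hold the air lever half-way

### The arm

A 6-joint arm with a two-finger parallel gripper is mounted at the origin on the work surface. World frame = base frame: x ahead of the robot, y to its left, z up, the work surface at z = 0. Lengths are in m, angles in rad, forces in N, time in s.
With the tool pointing down it reaches from about 0.325 to 1 m from the base axis. Payload 5.1 kg.
Tool frame: the origin (TCP) lies midway between the tips of the shut fingers; the grasp point (between the pads) lies 19 mm behind it (ctrl.hold_point_z is the distance from the TCP to the grasp point, in m); z points along the fingers, y is the line along which they close (so a half turn about z gives the same grasp; the last joint's range is limited). The gripper opens to 85 mm and grips with 20 to 120 N. Pads are 22 mm wide; open, the fingers measure 114 mm over their backs; the gripper's body (76 mm by 85 mm) begins 54 mm behind the grasp point. The pads swing forward as they close: fully open they stand 13 mm farther back than shut.
Start: joints at [1.213, 0.124, 1.65, -0, 1.367, -0.083], TCP at [0.176, 0.626, 0.231] pointing down, gripper open.
Joint ranges: [-2.61, 2.61], [-1.02, 2.33], [0.03, 2.71], [-1.35, 4.49], [0.32, 2.68], [-2.91, 2.91]. Speed limits (rad/s): [2.57, 2.57, 3.14, 3.14, 3.14, 3.14].

### API

Orientations are given as a 3x3 rotation matrix whose columns are the frame's x, y, z axes.
In Python, from workcell import ctrl gives the robot as it stands. Calls block until the motion is done:
- ctrl.move_to(position, orientation): joint-space move of the TCP to a pose.
- ctrl.move_straight(position, rot=None, vel=0.15, until_force=None): straight line of the TCP; rot=None keeps the orientation; vel is the mean speed in m/s. With until_force (N) it stops when the force on the tool has changed by that much, and returns True; else False.
- ctrl.move_joints(angles): joint-space move.
- ctrl.gripper_to(opening, newtons=None): finger opening in m; newtons is the grip in N (None keeps the last); returns when the fingers have stopped.
- ctrl.wait(seconds).
- ctrl.solve_ik(position, orientation): joint angles nearest the present ones, or None.
- ctrl.state(): the state.
- ctrl.camera(name): name is "scene" or "top" or "wrist"; returns the picture (400x640x3 uint8, red, green, blue); there is no depth.
- ctrl.camera_model(name): a dict with "K" (3x3 intrinsics, pixels), "extrinsics" (4x4, takes a point from camera to world coordinates). Camera axes: x right, y down, z forward; pixel columns grow to the right and rows downward; lengths in m; the calibration is good to about 2 mm. A picture is of the moment at which its call begins: read the wrist's pose just before it. camera_model takes no time and is no camera call; for the wrist camera it gives the pose at the moment of the call.
A pose or a line that the arm cannot do raises ctrl.Unreachable and nothing moves.
- ctrl.close_job(): hands the job in; it is judged then, once.
The state is a dict: "time_s": time; "joints": joint angles; "qvel": joint speeds; "tau": joint torques, N m; "ee_pos": TCP position; "ee_rot": TCP orientation; "force": force on the tool from outside, world axes, zero at the start; "torque": the same for the moment, N m; "width": finger opening in m; "finger_force": force on a finger pad.
Only numpy, scipy, OpenCV 4.12 (cv2) and the standard library are available. Lean on these libraries where they do the work, as an engineer would, in place of code of your own. Each camera call takes 0.05 s, during which the arm holds its last target. There are 200 camera calls.

### The job

Hang the small basket of fittings by its wire handle on the hook of the blow-off stand, let go of it, and keep all three fittings in it. Then push the red-padded spring lever of the air valve down to half-way, where the lever lies level and its needle is in the green, never as far as the red, and keep pressing: the program finishes while still holding the lever there, with the basket hanging still. Leave the other things on the bench where they are.

Things in the scene. Friction and masses are not known exactly. Their poses are not given: they have to be found in the camera images.
- basket: The loose parts basket: an aluminium tray 70 (x) x 100 (y) x 45 mm high, with a rigid steel wire arch (wire 6 mm thick) standing over it in the basket's y-z plane. The arch's legs are at y = +-47 mm; its top bar rises from 108 mm at the legs to a blunt peak at 120 mm in the middle. An orange upright grip stands on the peak. About 0.4 kg with its fittings. Origin: centre of the tray's underside, z up. The two ends are alike.
- basket_grip (a point): Where to grasp the basket's orange grip: its block is 22 (x) x 18 (y) x 55 mm high, from 120 to 175 mm above the tray's underside; keep fingertips above 130 mm so that they clear the bar; this point lies on its axis 155 mm above the underside, 20 mm below its top and 35 mm above the bar's centre line. Axes as the basket's.
- basket_bar (a point): Middle (peak) of the top bar of the basket's handle, on the wire's centre line, 120 mm above the tray's underside. Axes as the basket's: the bar runs along y.
- basket_tray (a point): Centre of the underside of the basket's tray; axes as the basket's.
- stand: The blow-off stand, fixed to the bench: grey foot plate (130 x 120 mm), a dark round post 22 mm thick and 215 mm tall, and a yellow hook of 8 mm round bar that points from the post along the stand's own -x, roughly towards the robot, open at the top. A brass air nozzle on the post, 90 mm up, reaches 38 mm out below the hook. Origin: foot of the post on the bench. Stand and air valve may change sides and are turned a little.
- hook_seat (a point): Where the middle of the handle's bar (its centre line) lies when hung: in the hook's dip, 95 mm from the post's axis along the stand's -x and 182 mm above the bench. The hook's upturned tip is 24 mm farther out and its top is 15 mm higher than this point; towards the post the hook also rises, to about 22 mm above this point at the post. Axes as the stand's: the hook runs along x, so a hung bar lies along y.
- valve: The air valve, fixed to the bench: grey base 200 (x) x 100 (y) x 16 mm with a lever that points along the valve's own -x, roughly towards the robot. Its hinge is at x = +60 mm, 70 mm above the bench; on the +y side of the hinge an upright needle sweeps over a small dial (white, then green, yellow, red), up to 150 mm above the bench. Origin: centre of the underside of its base.
- lever_pad (a point): Centre of the top face of the round red pad (48 mm across) at the end of the lever, 130 mm from the hinge. Not pressed it is about 108 mm above the bench; at half travel, with the lever level, 76 mm; pressed fully, about 44 mm. Press on it from above.
- lever (a joint): Angle of the air lever, rad: 0 = not pressed (the padded end tilted up 0.25 rad), 0.25 = half-way, level, needle upright in the middle of the green (0.17 to 0.33; red begins at 0.42), 0.5 = fully down. It stays put only while pressed. A spring pushes it back up: at the pad about 4 N at rest, 8 N half-way, 12 N fully down (the lever's own weight takes off about 1 N).
- bushing_mid (a point): Centre of a loose brass ring fitting, 25 mm across, 18 mm high, in the basket.
- nipple_mid (a point): Centre of a loose copper-coloured fitting, 26 mm across, 26 mm high, in the basket.
- plug_mid (a point): Centre of a loose dark steel plug, 24 mm across, 16 mm high, in the basket.
- spray_can_mid (a point): Middle of a spray can, 64 mm across, 180 mm tall; bystander.
- tape_roll_mid (a point): Middle of a yellow tape roll, 100 mm across, 25 mm high, lying on the bench; bystander.
- mug_mid (a point): Middle of a white mug, 80 mm across, 90 mm tall; bystander.
- jar_mid (a point): Middle of an amber jar, 60 mm across, 80 mm tall; bystander.
- hammer: A hammer lying on the bench along its own x, origin at its underside; bystander.
- screwdriver: A screwdriver lying on the bench along its own x, origin at its underside; bystander.

How it is judged:
By the outcome, as a careful person would: the job done as asked, in the order asked, and still so for the second after the job is handed in, while the arm keeps its last pose, push and grip.
It also fails if it takes over 51 s, if anything falls off the work surface, if the arm or the gripper's body presses on something with over 40 N, if the wrist force passes 120 N, or if a joint passes its speed limit or range.

## Working session

There is one attempt and no reset: what is moved stays moved. The work goes in short steps, each a Python script; the robot and the scene stay as the last script left them, time stands still between calls to the robot, and variables do not carry over. Pictures are saved under pics/ and viewed, at most 10 in all, crops included, and the job is handed in when it is done.

```bash
mkdir -p pics; ls; python3 - <<'E'
from workcell import ctrl
import cv2,numpy as np
np.set_printoptions(precision=4,suppress=True)
for n in("scene","top"):
    cv2.imwrite(f"pics/{n}0.png",cv2.cvtColor(ctrl.camera(n),cv2.COLOR_RGB2BGR))
    m=ctrl.camera_model(n);print(n,m["K"],m["extrinsics"])
print(ctrl.state()["time_s"])
E
```

```text
pics
scene [[471.4649   0.     314.9621]
 [  0.     471.4649 207.2867]
 [  0.       0.       1.    ]] [[-0.8987  0.2811 -0.3366  1.0324]
 [ 0.4381  0.6081 -0.662   0.9029]
 [ 0.0186 -0.7424 -0.6697  1.0541]
 [ 0.      0.      0.      1.    ]]
top [[388.1505   0.     321.9343]
 [  0.     388.1505 197.4646]
 [  0.       0.       1.    ]] [[ 0.0378 -0.9774  0.2081  0.3148]
 [-0.9993 -0.0367  0.0092 -0.0118]
 [-0.0014 -0.2083 -0.9781  1.3085]
 [ 0.      0.      0.      1.    ]]
0.1
```

View pics/scene0.png

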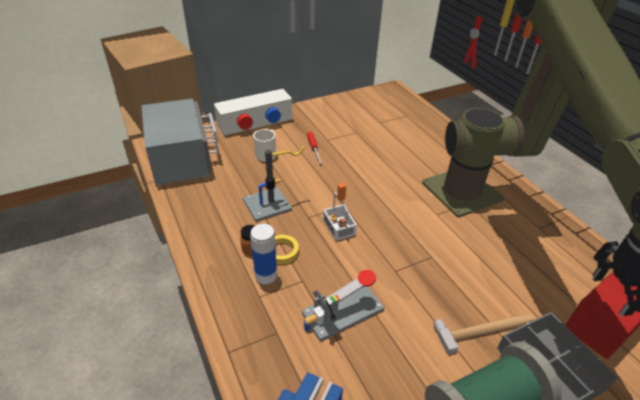

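View pics/top0.png

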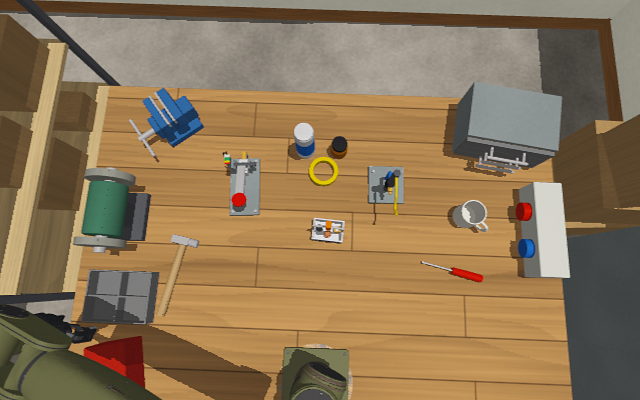

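The scene view shows the basket at about (340,222), its orange grip at (341,191), the hook from (275,153) to (303,152) and the red pad at (367,278). The top view shows the basket at (328,230), the stand at (386,185) with its hook along column 396, and the pad at (239,200).

```bash
python3 - <<'E'
import cv2
a=cv2.imread("pics/scene0.png")[135:285,235:385];b=cv2.imread("pics/top0.png")[145:245,225:415]
cv2.imwrite("pics/sc1.png",cv2.resize(a,None,fx=4,fy=4,interpolation=2));cv2.imwrite("pics/tc1.png",cv2.resize(b,None,fx=4,fy=4,interpolation=2))
E
```

```text
(no output)
```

View pics/sc1.png

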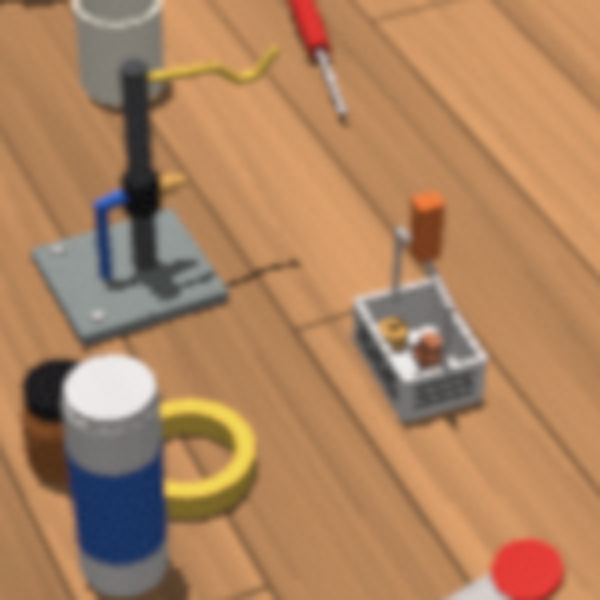

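View pics/tc1.png

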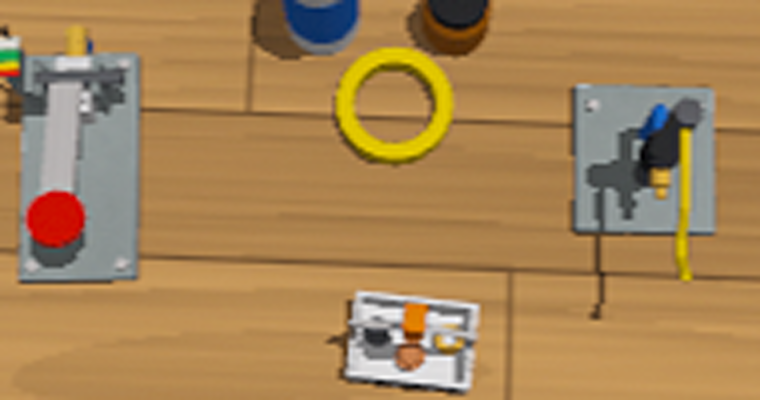

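The scene crop gives the grip top at (428,200), the hook tip at (276,50), the post top at (134,66) and the pad at (527,570). In the top crop they are at (416,310), (685,277), (687,111) and (56,218). The tray rim corners are clear in both views.

```bash
cat > h.py <<'E'
import numpy as np,cv2
from workcell import ctrl
np.set_printoptions(precision=4,suppress=True)
def ray(m,p):
    E=m["extrinsics"];d=E[:3,:3]@np.linalg.solve(m["K"],[p[0],p[1],1]);return E[:3,3],d/np.linalg.norm(d)
def tri(obs):
    A=np.zeros((3,3));b=np.zeros(3)
    for m,p in obs:
        c,d=ray(m,p);P=np.eye(3)-np.outer(d,d);A+=P;b+=P@c
    x=np.linalg.solve(A,b);r=[np.linalg.norm((np.eye(3)-np.outer(d,d))@(x-c)) for c,d in(ray(m,p) for m,p in obs)]
    return x,max(r)
def onz(m,p,z):
    c,d=ray(m,p);return c+d*(z-c[2])/d[2]
def rotd(psi):  # tool down, tool y axis at angle psi in world
    y=np.array([np.cos(psi),np.sin(psi),0]);z=np.array([0,0,-1.]);return np.column_stack([np.cross(y,z),y,z])
def snap(n,f,box=None,s=1):
    m=ctrl.camera_model(n);im=ctrl.camera(n)
    if box:im=im[box[1]:box[3],box[0]:box[2]]
    cv2.imwrite(f,cv2.cvtColor(cv2.resize(im,None,fx=s,fy=s,interpolation=2),cv2.COLOR_RGB2BGR));return m
E
python3 - <<'E'
from h import *
s=ctrl.camera_model("scene");t=ctrl.camera_model("top")
S=lambda u,v:((u+.5)/4-.5+235,(v+.5)/4-.5+135);T=lambda u,v:((u+.5)/4-.5+225,(v+.5)/4-.5+145)
for n,a,b in[("grip",(428,200),(416,310)),("tip",(276,50),(685,277)),("dip",(245,77),(683,242)),("post",(134,66),(687,111)),("pad",(527,570),(56,218))]:
    print(n,*tri([(s,S(*a)),(t,T(*b))]))
for c in[(357,292),(480,303),(470,391),(345,379)]:print("rimT",onz(t,T(*c),.045))
for c in[(357,298),(437,280),(485,357),(405,375)]:print("rimS",onz(s,S(*c),.045))
for c in[(573,86),(714,90),(714,233),(573,233)]:print("foot",onz(t,T(*c),.01))
for c in[(27,55),(139,55),(137,279),(19,281)]:print("valvebase",onz(t,T(*c),.016))
E
```

```text
grip [ 0.4796 -0.0218  0.1779] 0.0030444590162030825
tip [ 0.5099 -0.217   0.1958] 0.0012348311046997166
dip [ 0.538 -0.218  0.178] 0.0027057267360716905
post [ 0.6295 -0.2152  0.2165] 0.0006617864038228748
pad [0.5544 0.2635 0.1064] 0.0011487323608154723
rimT [0.5149 0.024  0.045 ]
rimT [ 0.5095 -0.0773  0.045 ]
rimT [ 0.4371 -0.0711  0.045 ]
rimT [0.443  0.0308 0.045 ]
rimS [ 0.5033 -0.0748  0.045 ]
rimS [ 0.4351 -0.0669  0.045 ]
rimS [0.4442 0.027  0.045 ]
rimS [0.5094 0.0185 0.045 ]
foot [ 0.7085 -0.1551  0.01  ]
foot [ 0.7095 -0.2776  0.01  ]
foot [ 0.5827 -0.2769  0.01  ]
foot [ 0.5781 -0.1568  0.01  ]
valvebase [0.717  0.3206 0.016 ]
valvebase [0.7206 0.2232 0.016 ]
valvebase [0.5236 0.2108 0.016 ]
valvebase [0.5181 0.3101 0.016 ]
```

```bash
python3 - <<'E'
from h import *
st=ctrl.state();p=np.array(st["ee_pos"]);print(st["ee_rot"])
p[2]=.36;ctrl.move_straight(p,vel=.3)
R=rotd(np.pi/2-.06)
if abs(ctrl.solve_ik([.476,-.022,.30],R)[5])>abs(ctrl.solve_ik([.476,-.022,.30],rotd(-np.pi/2-.06))[5]): R=rotd(-np.pi/2-.06)
print(ctrl.solve_ik([.476,-.022,.30],R))
ctrl.move_to([.476,-.022,.30],R);print(R,ctrl.state()["ee_pos"],ctrl.state()["time_s"])
m=snap("wrist","pics/w1.png");print(m)
for n,P in[("gtop",[.476,-.022,.175]),("seat",[.5345,-.2165,.182])]:
    c=np.linalg.inv(m["extrinsics"])@[*P,1];q=m["K"]@c[:3];print(n,q[:2]/q[2],c[2])
E
```

```text
[[-0.9625  0.2714 -0.0007]
 [ 0.2714  0.9625 -0.0018]
 [ 0.0002 -0.002  -1.    ]]
[-0.1589 -0.3052  1.9362 -0.      1.5106  1.4719]
[[ 0.9982 -0.06    0.    ]
 [-0.06   -0.9982  0.    ]
 [ 0.      0.     -1.    ]] [ 0.4761 -0.0215  0.3001] 3.2083
{'K': array([[301.187 ,   0.    , 322.7303],
       [  0.    , 301.187 , 203.2016],
       [  0.    ,   0.    ,   1.    ]]), 'extrinsics': array([[-0.0585, -0.9534, -0.2961,  0.5514],
       [-0.9983,  0.0554,  0.0186, -0.0249],
       [-0.0013,  0.2967, -0.955 ,  0.4425],
       [ 0.    ,  0.    ,  0.    ,  1.    ]])}
gtop [324.7685 195.2387] 0.2778325021998495
seat [554.5929 116.743 ] 0.25020844084741367
```

View pics/w1.png

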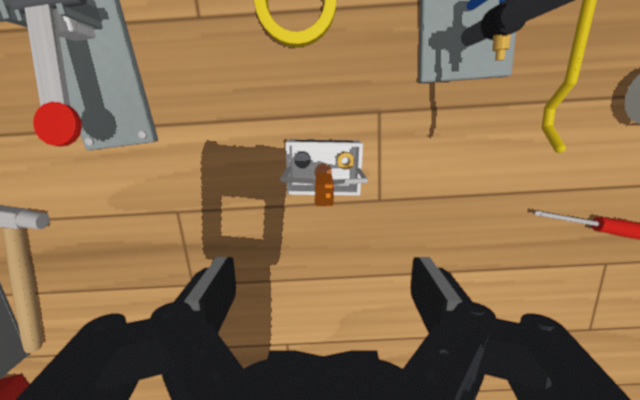

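The wrist view shows the grip top at about (325,195), within a pixel or two of the prediction, with the bar level in the image and the hook dip at about (548,115), where I expected it. Next I grasp the basket and carry it to a point in front of the hook.

```bash
python3 - <<'E'
from h import *
R=rotd(-np.pi/2-.06);R2=rotd(-np.pi/2+.01)
ctrl.move_straight([.477,-.022,.138],R,vel=.15)
ctrl.gripper_to(0.0,60);s=ctrl.state();print(s["width"],s["finger_force"],s["force"])
ctrl.move_straight([.477,-.022,.150],vel=.05)
ctrl.move_straight([.477,-.022,.245],vel=.12)
s=ctrl.state();print(s["width"],s["force"])
ctrl.move_straight([.445,-.217,.245],R2,vel=.12);ctrl.wait(.3)
s=ctrl.state();print(s["width"],s["force"],s["time_s"],s["ee_pos"])
m=snap("wrist","pics/w2.png")
a=ctrl.camera("scene")[110:260,250:400]
b=cv2.imread("pics/w2.png")
cv2.imwrite("pics/m2.png",np.hstack([cv2.resize(b,(480,300)),cv2.resize(cv2.cvtColor(a,cv2.COLOR_RGB2BGR),(300,300),interpolation=2)]))
E
```

```text
0.016871742268632153 59.28007900714874 [ 1.0052 -1.1208 -0.3454]
0.017177559507350063 [ 1.1292  0.0505 -4.7825]
0.01777824862000596 [ 0.0398 -0.9023 -4.0883] 8.55 [ 0.4451 -0.2168  0.245 ]
```

View pics/m2.png

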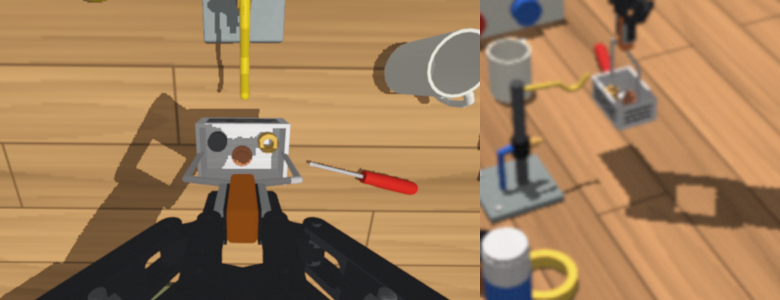

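The basket is held upright with all three fittings in it. The hook, at column 245, lines up with the grip at 242. Next I go over the tip and lower it.

```bash
python3 - <<'E'
from h import *
ctrl.move_straight([.536,-.2175,.237],vel=.08);ctrl.wait(.2)
f0=ctrl.state()["force"]
ctrl.move_straight([.536,-.2175,.210],vel=.06)
hit=ctrl.move_straight([.536,-.2175,.190],vel=.02,until_force=2.5)
s=ctrl.state();print(hit,f0,s["force"],s["torque"],s["ee_pos"],s["time_s"])
m=snap("wrist","pics/w3.png")
a=ctrl.camera("scene")[110:260,230:380]
b=cv2.imread("pics/w3.png")
cv2.imwrite("pics/m3.png",np.hstack([cv2.resize(b[50:350,160:480],(320,300)),cv2.resize(cv2.cvtColor(a,cv2.COLOR_RGB2BGR),(450,450),interpolation=2)[:300]]))
E
```

```text
True [-0.3326  0.5544 -5.1356] [ 0.2386 -0.4891  3.1941] [-0.1285 -0.1817  0.015 ] [ 0.536  -0.2175  0.2003] 11.325
```

View pics/m3.png

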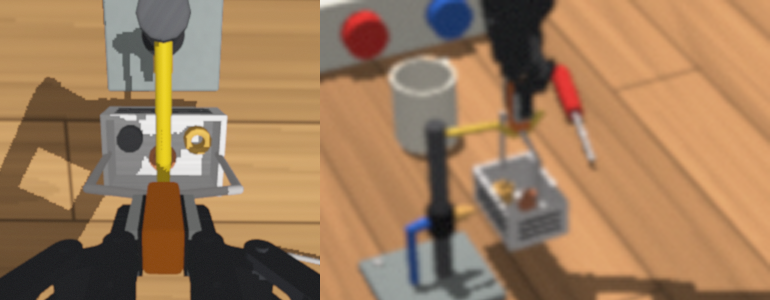

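Contact came at TCP z 0.200, the expected seat height, and the picture shows the hook passing under the bar through the arch. Next I release, go above the lever and look again.

```bash
python3 - <<'E'
from h import *
ctrl.gripper_to(.028);ctrl.gripper_to(.06);ctrl.wait(.2)
ctrl.move_straight([.536,-.2175,.35],vel=.12)
print(ctrl.state()["force"])
ctrl.gripper_to(0.0,40)
R=rotd(-np.pi/2+.053)
ctrl.move_to([.50,.2635,.25],R)
s=ctrl.state();print(s["time_s"],s["ee_pos"],s["force"])
m=snap("wrist","pics/w4.png")
a=ctrl.camera("scene")[110:260,230:380]
b=cv2.imread("pics/w4.png")
for P in([.5544,.2635,.1064],):
    c=np.linalg.inv(m["extrinsics"])@[*P,1];q=m["K"]@c[:3];print(q[:2]/q[2],"pred pad")
cv2.imwrite("pics/m4.png",np.hstack([cv2.resize(b,(480,300)),cv2.resize(cv2.cvtColor(a,cv2.COLOR_RGB2BGR),(300,300),interpolation=2)]))
E
```

```text
[-0.1451 -0.3451 -0.7749]
16.1083 [0.5006 0.2628 0.2504] [-0.1718  0.1218 -0.9006]
[326.536  134.1311] pred pad
```

View pics/m4.png

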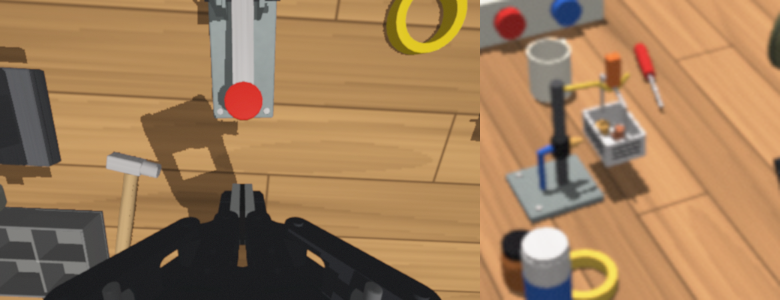

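The basket hangs on the hook with its fittings. The pad is at (324,133), which matches the prediction. Now I press the lever.

```bash
python3 - <<'E'
from h import *
ctrl.move_straight([.553,.2645,.13],vel=.12)
hit=ctrl.move_straight([.553,.2645,.09],vel=.03,until_force=2.5)
z=ctrl.state()["ee_pos"][2];print(hit,z,ctrl.state()["force"])
ctrl.move_straight([.551,.2645,.076],vel=.03);ctrl.wait(.5)
s=ctrl.state();print(s["ee_pos"],s["force"],s["time_s"])
m=snap("wrist","pics/w5.png")
a=ctrl.camera("scene");g=lambda x,w,h:cv2.resize(cv2.cvtColor(x,cv2.COLOR_RGB2BGR),(w,h),interpolation=2)
cv2.imwrite("pics/m5.png",np.hstack([g(a[250:350,290:390],400,400),g(a[110:210,230:330],400,400)]))
E
```

```text
True 0.10777636534045758 [0.4177 0.6154 2.553 ]
[0.5498 0.2643 0.0756] [-5.1918 -0.2349  7.9157] 19.9583
```

View pics/m5.png

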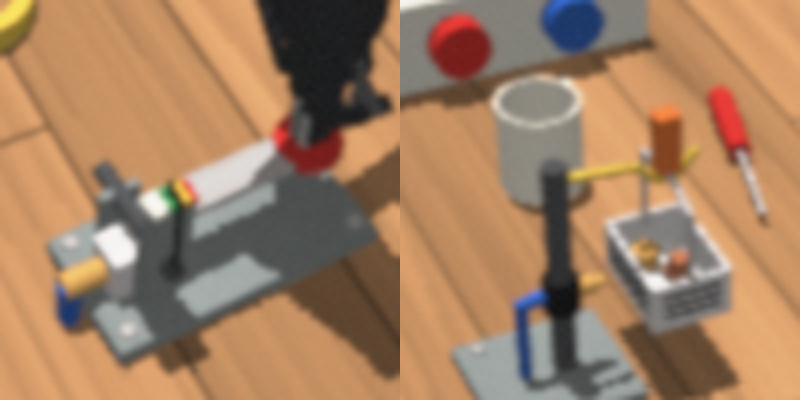

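The lever is level: TCP z is 0.0756 m and the spring force 7.9 N, as expected at half travel. The needle stands upright, clear of the red. The basket hangs with its fittings in it.

```bash
python3 - <<'E'
from h import *
ctrl.wait(.5);s=ctrl.state();print(s["ee_pos"],s["force"],s["time_s"])
print(ctrl.close_job())
E
```

```text
[0.5498 0.2643 0.0756] [-5.6369 -1.4086  7.1591] 20.5583
the job is handed in; nothing more can be done
None
```

The job is handed in at 20.6 s: the basket hangs on the hook, released, with the fittings in it, and the arm is still holding the lever level at half-way (pad at 75.6 mm, about 7–8 N).

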